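# Tip the drained tube rack onto its feet and push it home at the scanning rail

### The job

The white test-tube rack has been left standing on one end to drain. Push it over so that it lands on its four feet, holes facing up, then push it along the bench until one long side is squarely and fully against the low metal rail of the barcode-scanning station, with the whole rack between the rail's ends. Only push it: do not lift or carry it, and leave the bottle, the beaker and the jar where they stand.

Things in the scene. Friction and masses are not known exactly. Their poses are not given: they have to be found in the camera images.
- rack: White plastic tube rack, 200 mm long, 80 wide, 70 high on its feet, about 0.25 kg; starts standing on one end. Origin: centre of that end face. z: along its length (up at the start). y: out of its underside, towards the feet (feet plane 35 mm along +y, holed side 35 mm along -y). x: across the width. Pushed near the top towards +y it topples about its lower edge, by itself past about 20 deg.
- rack_center (a point): Middle of the rack's 200 x 80 x 70 mm outline; 35 mm above the bench when the rack is on its feet, 100 mm when it stands on end.
- rack_heel (a point): Middle (across the width) of the rack's edge between the starting end face and the feet plane: the edge it topples about. At bench height at the start and also when the rack is on its feet.
- rack_toe (a point): Middle (across the width) of the other end edge of the feet plane, 200 mm from rack_heel along the rack's z axis. At bench height only when the rack is on its feet.
- rail: Scanning station, fixed: aluminium rail 320 mm long, 30 thick, 25 high, grey flat marking before it, barcode reader behind. Origin: middle of the face towards the robot, at bench level. y: along the rail (ends at +-160). x: away from the robot, square to that face; the rail fills x 0 to 30. Reader base r 45 at x 135, y 90; its head is at x 60 to 150, y 65 to 115, z 180 to 250.
- bottle: White bottle, radius 30 mm, 150 mm tall, standing loose at the left; leave alone. Origin: centre of its underside.
- beaker: Glass beaker, radius 32 mm, 90 mm tall, standing loose at the left; leave alone. Origin: centre of its underside.
- jar: Amber jar with a black cap, radius 28 mm, 75 mm tall, standing loose at the right; leave alone. Origin: centre of its underside.
Mind the look-alikes: they are no part of the job. Leave any brown or yellow look-alike of the rack alone.

How it is judged:
By the outcome, as a careful person would: the job done as asked, in the order asked, and still so for the second after the job is handed in, with the robot touching nothing.
It also fails if it takes over 45 s, if anything falls off the work surface, if the arm or the gripper's body presses on something with over 40 N, if the wrist force passes 120 N, or if a joint passes its speed limit or range.

### The arm

A 7-joint arm with a two-finger parallel gripper is mounted at the origin on the work surface. World frame = base frame: x ahead of the robot, y to its left, z up, the work surface at z = 0. Lengths are in m, angles in rad, forces in N, time in s.
With the tool pointing down it reaches from about 0.4 to 0.9 m from the base axis. Payload 5.6 kg.
Tool frame: the origin (TCP) lies on the centre line of the jaws, within the pads' length; the fingertips stand 17 mm ahead of it and the grasp point (between the pads) lies 2 mm behind it; z points along the fingers, y is the line along which they close (so a half turn about z gives the same grasp; the last joint's range is limited). The gripper opens to 92 mm and grips with 3 to 60 N. Pads are 20 mm wide; open, the fingers measure 128 mm over their backs; the gripper's body (75 mm by 189 mm) begins 69 mm behind the grasp point.
Start: joints at [1.268, 0.468, -0.012, 1.603, 0.006, 1.071, -0.056], TCP at [0.167, -0.628, 0.232] pointing down, gripper open.
Joint ranges: [-2.53, 2.53], [-0.31, 2.02], [-1.57, 1.55], [0.28, 2.44], [-1.29, 4.43], [0.15, 1.84], [-2.92, 2.92]. Speed limits (rad/s): [2.57, 2.57, 3.14, 3.14, 3.14, 3.14, 3.14].

### API

Orientations are given as a rotation vector (axis times angle).
In Python, from station import arm gives the robot as it stands.
- The arm moves only by the tool servo_tool, never from a script. Its arguments are lists of equal length, an entry for each row: "claw": the opening, from -1 (shut) to 1 (fully open), so that 0 is half open; "linear": the shift along the tool's x, y, z in cm, a list of three; "rotation": the turn, a rotation vector about the tool's x, y, z in rad, a list of three. A call has 1 to 8 rows; each row is the pose to reach, as a shift and turn from the pose commanded when the call began, along the tool's axes at that moment; what a row does not reach only later rows make up. A row lasts 1/8 s, in which the tool goes at most 62.5 mm and 10.7 degrees, less where a joint would pass 70% of its speed; a pose out of reach is approached as far as the arm can. A call with a gripper value outside its range is refused whole. The fingers move at their own pace and stop on an object; "force" is the grip in N (left out, the last holds). Time passes only in rows, so rows that repeat a pose let the fingers close. It gives the time, the measured TCP pose, the force, the opening and the grip force at its end, in the units of the state.
- arm.read_state(): the state, without advancing time (a new reading comes with each control period).
- arm.read_camera(name): name is "side" or "top"; returns a dict with "image" (384x512x3 uint8, red, green, blue), "range_z" (384x512 float32, m along the optical axis (not along the pixel's ray), 0 where there is no reading), "fov_y" (degrees; the focal length in pixels is half the picture's height over the tangent of half this angle, whatever the lens; pixels are square), "cx", "cy" (the principal point, pixels), "D" ([k1, k2, p1, p2, k3] as OpenCV has them; the pictures are not rectified), "rvec" (rotation vector, rad) and "tvec" (3), from world to camera coordinates, as OpenCV has them. Camera axes: x right, y down, z forward; pixel columns grow to the right and rows downward; lengths in m; the calibration is good to about 2 mm. A picture is of the moment at which its call begins.
- arm.job_done(): hands the job in; it is judged then, once.
The state is a dict: "clock": time; "qpos": joint angles; "joint_velocities": joint speeds; "tau": joint torques, N m; "ee_pos": TCP position; "orientation": TCP orientation; "ft_force": force on the tool from outside, world axes, zero at the start; "moment": the same for the moment, N m; "gripper_width": finger opening in m; "finger_force": force on a finger pad.
Only numpy, scipy, OpenCV 4.12 (cv2) and the standard library are available. Lean on these libraries where they do the work, as an engineer would, in place of code of your own. Each camera call takes 0.05 s, during which the arm holds its last target. There are 200 camera calls.

## Working session

There is one attempt and no reset: what is moved stays moved. The work goes in short steps, Python scripts to look and compute and a tool call to move; the robot and the scene stay as the last step left them, time stands still between calls to the robot, and variables do not carry over. Pictures are saved under pics/ and viewed, at most 10 in all, crops included, and the job is handed in when it is done.

Besides the shell and the picture viewer there is one more tool, called after "Call:" as name(argument=value, ...), one argument or row to a line, values as JSON. servo_tool: Moves the arm, as the interface text tells. Its arguments: {"type":"object","properties":{"claw":{"type":"array"},"linear":{"type":"array"},"rotation":{"type":"array"},"force":{"type":"number"}},"required":["claw","linear","rotation"]}

```bash
mkdir -p pics; ls; cat > h.py <<'E'
import numpy as np, cv2
from station import arm
def cam(n):
    c=arm.read_camera(n); h,w=c["image"].shape[:2]
    f=h/2/np.tan(np.radians(c["fov_y"])/2)
    c["K"]=np.array([[f,0,c["cx"]],[0,f,c["cy"]],[0,0,1.]]); c["R"]=cv2.Rodrigues(np.array(c["rvec"],float))[0]
    c["t"]=np.array(c["tvec"],float).ravel(); c["D"]=np.array(c["D"],float); return c
def rays(c,uv):
    p=cv2.undistortPoints(np.array(uv,float).reshape(-1,1,2),c["K"],c["D"])[:,0]
    return np.c_[p,np.ones(len(p))]
def onplane(c,uv,z):
    d=rays(c,uv)@c["R"]; o=-c["R"].T@c["t"]
    return o+d*((z-o[2])/d[:,2])[:,None]
def cloud(c):
    h,w=c["range_z"].shape; v,u=np.mgrid[:h,:w]
    d=rays(c,np.c_[u.ravel(),v.ravel()])*c["range_z"].reshape(-1,1)
    return ((d-c["t"])@c["R"]).reshape(h,w,3)
def save(c,n): cv2.imwrite("pics/"+n,c["image"][:,:,::-1])
E
python3 - <<'E'
from h import *
for n in("side","top"):
    c=cam(n); save(c,n+"1.png"); np.savez(n+"1.npz",P=cloud(c),I=c["image"],r=c["range_z"]); print(n,-c["R"].T@c["t"],c["R"][2])
s=arm.read_state(); print(s["clock"],s["ee_pos"],s["orientation"])
E
```

```text
pics
side [0.50676382 0.75041488 0.77009041] [ 0.06051466 -0.76414366 -0.64220125]
top [ 0.3717617  -0.05346095  1.42153616] [ 0.14975234  0.00825878 -0.98868905]
0.1 [ 0.16677822 -0.62773961  0.23072913] [-3.11362082e+00 -4.06618405e-01  4.89814891e-04]
```

```bash
python3 -c "
import cv2,numpy as np
cv2.imwrite('pics/both.png',cv2.resize(np.vstack([cv2.imread('pics/side1.png'),cv2.imread('pics/top1.png')]),(400,600)))"
```

```text
(no output)
```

View pics/side1.png

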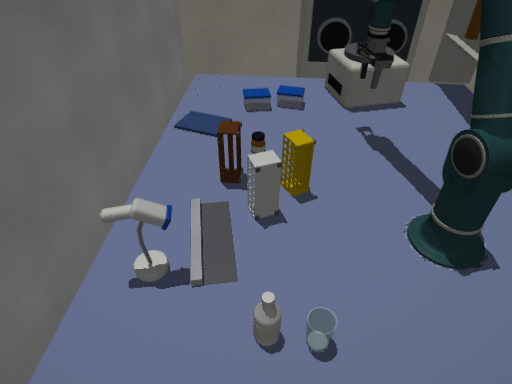

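View pics/top1.png

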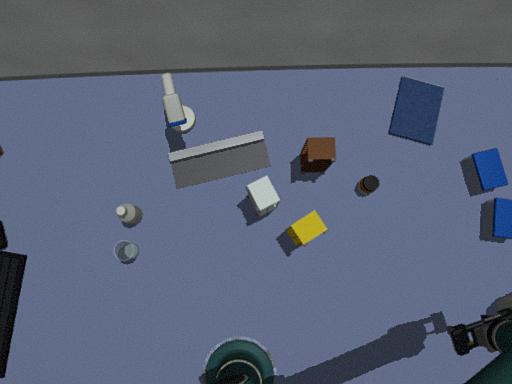

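The side view shows the white rack at about (264,185), yellow at (296,163), brown at (230,152) and the rail at (196,240). In the top view, the rack top is at (262,190) and the rail runs from (170,155) to (264,136), with +x up and +y left.

```bash
python3 - <<'E'
from h import *
S=np.load("side1.npz");T=np.load("top1.npz")
a=cv2.resize(S["I"][140:230,225:325],None,fx=4,fy=4,interpolation=2); b=cv2.resize(T["I"][165:225,235:335],None,fx=4,fy=4,interpolation=2)
cv2.imwrite("pics/crop1.png",np.vstack([a,b])[:,:,::-1])
P=T["P"];I=T["I"].astype(int)
def rect(m,n):
    q=P[m][:,:2]; r=cv2.minAreaRect(q.astype(np.float32)); print(n,m.sum(),"z",np.median(P[m][:,2]),"c",r[0],r[1],r[2]); print(cv2.boxPoints(r).round(3).tolist())
X,Y,Z=P[...,0],P[...,1],P[...,2]
k=(T["r"]>0)
sat=I.max(2)-I.min(2)
print("rackpix",P[190,262],"rail",P[143,220],P[152,175],P[137,258])
rect(k&(Z>.185)&(Z<.215)&(sat<40)&(abs(X-P[190,262][0])<.1)&(abs(Y-P[190,262][1])<.1),"racktop")
m=k&(Z>.017)&(Z<.033)&(sat<50)
n,l,st,ce=cv2.connectedComponentsWithStats(m.astype(np.uint8))
rect(l==1+np.argmax(st[1:,4]),"rail")
for nm,uv in(("bottle",(127,212)),("beaker",(126,250)),("jar",(371,184)),("yellow",(307,229)),("brown",(319,150))):
    v=P[uv[1]-3:uv[1]+4,uv[0]-3:uv[0]+4].reshape(-1,3); print(nm,np.median(v,0))
P=S["P"];k=S["r"]>0;I=S["I"].astype(int);sat=I.max(2)-I.min(2)
for z0,z1 in((.185,.215),(.02,.17)):
    m=k&(P[...,2]>z0)&(P[...,2]<z1)&(sat<45); m[:,:240]=0;m[:,285:]=0;m[:145]=0;m[225:]=0; rect(m,"side%g"%z0)
E
```

```text
rackpix [ 0.55085474 -0.08493188  0.19958229] rail [0.73645016 0.0438561  0.02342488] [0.71046822 0.19250145 0.02315639] [ 0.75334344 -0.08159897  0.02314432]
racktop 665 z 0.19980179041263837 c (0.5418270230293274, -0.08619164675474167) (0.07974010705947876, 0.07028830796480179) 25.524703979492188
[[0.4909999966621399, -0.07199999690055847], [0.5210000276565552, -0.13500000536441803], [0.5929999947547913, -0.10100000351667404], [0.5630000233650208, -0.03700000047683716]]
rail 1088 z 0.019602224215881113 c (0.21014124155044556, 0.7280495762825012) (0.37723976373672485, 0.08396970480680466) 1.8607217073440552
[[0.019999999552965164, 0.7639999985694885], [0.023000000044703484, 0.6800000071525574], [0.4000000059604645, 0.6919999718666077], [0.3970000147819519, 0.7760000228881836]]
bottle [0.50643444 0.32073038 0.11711954]
beaker [0.3944727  0.35567694 0.00574315]
jar [ 0.579257   -0.42901982  0.07484788]
yellow [ 0.43777271 -0.20713142  0.19954006]
brown [ 0.66231639 -0.25182349  0.19999395]
side0.185 510 z 0.20029052496206395 c (0.5433558821678162, -0.08296917378902435) (0.08102075010538101, 0.07423429191112518) 25.537982940673828
[[0.4909999966621399, -0.06700000166893005], [0.5230000019073486, -0.1340000033378601], [0.5960000157356262, -0.0989999994635582], [0.5640000104904175, -0.03200000151991844]]
side0.02 1286 z 0.09573724012393761 c (0.556327760219574, -0.23413291573524475) (0.13909274339675903, 0.37932297587394714) 13.85145378112793
[[0.4429999887943268, -0.06700000166893005], [0.5339999794960022, -0.4350000023841858], [0.6690000295639038, -0.4020000100135803], [0.578000009059906, -0.032999999821186066]]
```

View pics/crop1.png

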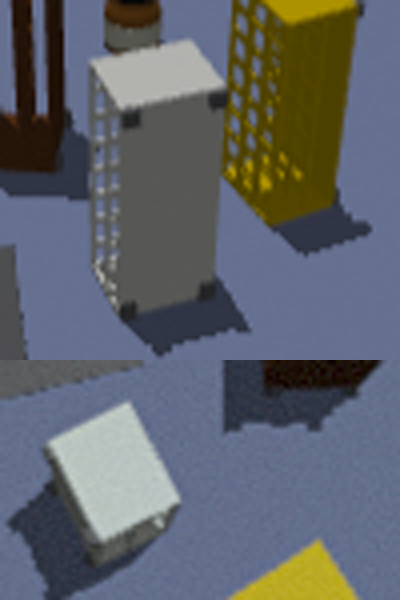

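The crop shows dark feet on the large solid face towards the side camera (world +y, -x). The holed face is towards (.43,-.90), so the topple direction is (-.43,.90). The rack's top corners are near crop (90,65) to (225,90). Next I measure the rail and work out the approach.

```bash
cat >> h.py <<'E'
from scipy.spatial.transform import Rotation as Ro
def go(p,yd,pos0=None,rv0=None,tilt=None):
    "shift for tool at p, pointing down, tool y along +-yd"
    s=arm.read_state(); p0=np.array(s["ee_pos"] if pos0 is None else pos0); R0=Ro.from_rotvec(s["orientation"] if rv0 is None else rv0)
    yd=np.r_[np.array(yd)/np.hypot(*yd),0]
    for y in(yd,-yd):
        R=Ro.from_matrix(np.c_[np.cross(y,[0,0,-1]),y,[0,0,-1]]); print("lin cm",(R0.inv().apply(np.array(p)-p0)*100).round(2),"rot",(R0.inv()*R).as_rotvec().round(3))
E
python3 - <<'E'
from h import *
T=np.load("top1.npz");P=T["P"];k=T["r"]>0;Z=P[...,2]
m=k&(Z>.012)&(Z<.04);m[:125]=0;m[170:]=0;m[:,:165]=0;m[:,275:]=0
l=cv2.connectedComponentsWithStats(m.astype(np.uint8)); b=1+np.argmax(l[2][1:,4]); q=P[(l[1]==b)&(Z>.02)]
r=cv2.minAreaRect(q[:,:2].astype(np.float32)); print(r,len(q)); B=cv2.boxPoints(r); print(B)
s=arm.read_state(); print(Ro.from_rotvec(s["orientation"]).as_matrix().round(3))
go([.574,-.154,.30],(.9,.43)); go([.574,-.154,.182],(.9,.43))
E
```

```text
((0.7277010083198547, 0.05774354934692383), (0.03174664452672005, 0.3201221823692322), 12.17475700378418) 829
[[ 0.6784287   0.2108571 ]
 [ 0.7459406  -0.10206518]
 [ 0.7769733  -0.09536999]
 [ 0.7094614   0.21755227]]
[[ 0.966  0.257 -0.001]
 [ 0.257 -0.966  0.001]
 [-0.    -0.002 -1.   ]]
lin cm [ 51.52 -35.34  -6.88] rot [-1.000e-03 -1.000e-03 -1.757e+00]
lin cm [ 51.52 -35.34  -6.88] rot [-1.000e-03  1.000e-03  1.385e+00]
lin cm [ 51.52 -35.32   4.92] rot [-1.000e-03 -1.000e-03 -1.757e+00]
lin cm [ 51.52 -35.32   4.92] rot [-1.000e-03  1.000e-03  1.385e+00]
```

Call:
servo_tool(
  claw=[-1,-1,-1,-1,-1,-1,-1,-1],
  linear=[
    [0,0,-7],
    [5,-3.5,-7],
    [10,-7,-7],
    [15.5,-10.5,-7],
    [20.5,-14,-7],
    [25.5,-17.5,-7],
    [30.5,-21,-7],
    [35.5,-24.5,-7],
  ],
  rotation=[
    [0,0,0],
    [0,0,-0.17],
    [0,0,-0.35],
    [0,0,-0.52],
    [0,0,-0.7],
    [0,0,-0.87],
    [0,0,-1.05],
    [0,0,-1.22],
  ],
)

```text
clock: 1.1
ee_pos: [0.4479, -0.2986, 0.3015]
orientation: [-2.314, -2.124, 0.0]
ft_force: [0.8, -0.5, -0.1]
gripper_width: 0.0137
finger_force: 0.0
```

```bash
python3 - <<'E'
from h import *
s=arm.read_state(); print(s["ee_pos"],s["qpos"],s["clock"])
go([.574,-.154,.30],(.9,.43)); go([.574,-.154,.182],(.9,.43))
E
```

```text
[ 0.44790665 -0.29859086  0.30147689] [ 0.88193198  0.24711724 -0.42105481  1.77460593  0.1104033   1.1431121
  0.34068452] 1.1
lin cm [15.48 11.33  0.14] rot [-0.     0.    -0.531]
lin cm [15.48 11.33  0.14] rot [0.   0.   2.61]
lin cm [15.49 11.33 11.94] rot [-0.     0.    -0.531]
lin cm [15.49 11.33 11.94] rot [0.   0.   2.61]
```

Call:
servo_tool(
  claw=[-1,-1,-1,-1,-1,-1,-1,-1],
  linear=[
    [4,3,0],
    [8,6,0],
    [12,8.5,0],
    [15.5,11.3,0],
    [15.5,11.3,3],
    [15.5,11.3,8],
    [15.5,11.3,12],
    [15.5,11.3,12],
  ],
  rotation=[
    [0,0,-0.15],
    [0,0,-0.3],
    [0,0,-0.45],
    [0,0,-0.53],
    [0,0,-0.53],
    [0,0,-0.53],
    [0,0,-0.53],
    [0,0,-0.53],
  ],
)

```text
clock: 2.1
ee_pos: [0.5714, -0.1558, 0.1784]
orientation: [-1.681, -2.646, 0.003]
ft_force: [-0.7, -0.5, 0.7]
gripper_width: 0.0006
finger_force: 0.0
```

```bash
python3 - <<'E'
from h import *
s=arm.read_state(); print(s["ee_pos"],s["qpos"],s["clock"],Ro.from_rotvec(s["orientation"]).as_matrix().round(3))
d=np.array([-.43,.9]); p=np.array([.574,-.154])
for L in(.03,.05,.11): go([*(p+d*L),.182],(.9,.43))
c=cam("side");save(c,"s2.png")
E
```

```text
[ 0.57136398 -0.15582633  0.17839333] [ 0.61440454  0.49956702 -0.53276312  1.7632703   0.29851837  0.96747139
  0.40125276] 2.1 [[-0.425  0.905 -0.007]
 [ 0.905  0.425  0.002]
 [ 0.005 -0.005 -1.   ]]
lin cm [ 3.05  0.29 -0.35] rot [-0.005 -0.005 -0.007]
lin cm [ 3.05  0.29 -0.35] rot [-0.008  0.008  3.135]
lin cm [ 5.04  0.28 -0.34] rot [-0.005 -0.005 -0.007]
lin cm [ 5.04  0.28 -0.34] rot [-0.008  0.008  3.135]
lin cm [11.03  0.24 -0.31] rot [-0.005 -0.005 -0.007]
lin cm [11.03  0.24 -0.31] rot [-0.008  0.008  3.135]
```

View pics/s2.png

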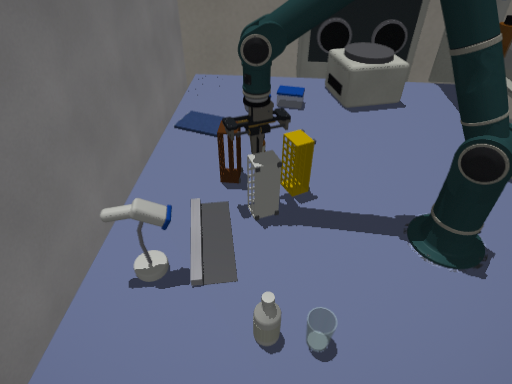

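The closed fingers are behind the rack top at about (258,142) and clear of the look-alikes. I push along tool +x.

Call:
servo_tool(
  claw=[-1,-1,-1,-1,-1,-1,-1,-1],
  linear=[
    [1.5,0.3,0],
    [2.5,0.3,0],
    [3.5,0.3,0],
    [4.5,0.3,0],
    [5.5,0.3,0],
    [6.5,0.3,0],
    [7.5,0.3,0],
    [8.5,0.3,0],
  ],
  rotation=[
    [0,0,0],
    [0,0,0],
    [0,0,0],
    [0,0,0],
    [0,0,0],
    [0,0,0],
    [0,0,0],
    [0,0,0],
  ],
)

```text
clock: 3.15
ee_pos: [0.5413, -0.0781, 0.1831]
orientation: [1.683, 2.649, 0.0]
ft_force: [-1.7, -1.9, 11.2]
gripper_width: 0.0006
finger_force: 6.5
```

Call:
servo_tool(
  claw=[-1,-1,-1,-1,-1,-1],
  linear=[
    [1,0,0],
    [2,0,0],
    [2.5,0,0],
    [2.5,0,0],
    [2.5,0,0],
    [2.5,0,0],
  ],
  rotation=[
    [0,0,0],
    [0,0,0],
    [0,0,0],
    [0,0,0],
    [0,0,0],
    [0,0,0],
  ],
)

```text
clock: 3.9
ee_pos: [0.531, -0.0549, 0.184]
orientation: [1.683, 2.649, 0.001]
ft_force: [-2.6, -0.2, 15.2]
gripper_width: 0.0003
finger_force: 7.2
```

```bash
python3 - <<'E'
from h import *
c=cam("side");save(c,"s3.png")
E
```

```text
(no output)
```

View pics/s3.png

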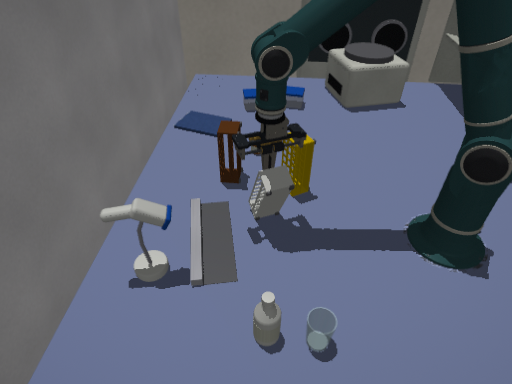

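The rack leans towards the camera at (270,190), with a fingertip apparently resting on a hole rim (upward force on the tool). I ease up in small steps while pushing on.

Call:
servo_tool(
  claw=[-1,-1,-1,-1],
  linear=[
    [0.5,0,-0.5],
    [1,0,-1],
    [1.5,0,-1.3],
    [1.5,0,-1.3],
  ],
  rotation=[
    [0,0,0],
    [0,0,0],
    [0,0,0],
    [0,0,0],
  ],
)

```text
clock: 4.45
ee_pos: [0.5231, -0.0412, 0.1947]
orientation: [1.683, 2.652, 0.0]
ft_force: [-0.8, 0.2, -0.2]
gripper_width: 0.0001
finger_force: 0.0
```

```bash
python3 - <<'E'
from h import *
c=cam("side");I=c["image"];cv2.imwrite("pics/s4.png",cv2.resize(I[100:250,190:340],None,fx=4,fy=4,interpolation=2)[:,:,::-1])
E
```

```text
(no output)
```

View pics/s4.png

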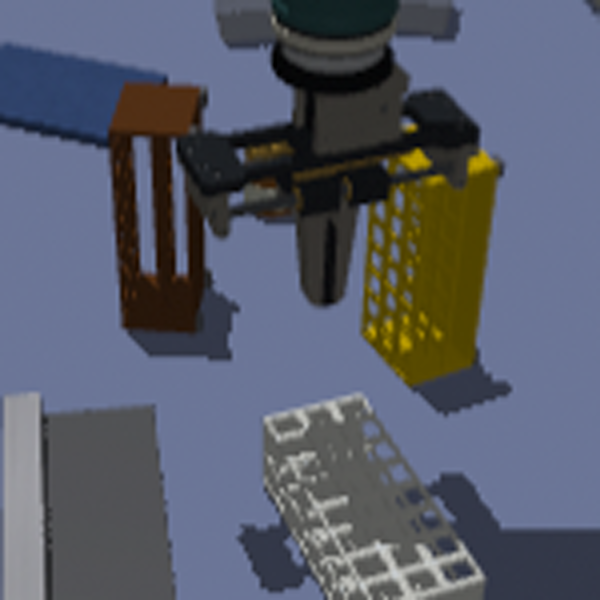

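The rack has toppled cleanly, holes up, its starting end at about crop (315,420). Next I measure its pose and plan the stance for pushing.

```bash
python3 - <<'E'
from h import *
pts=[]
for n in("top","side"):
    c=cam(n);P=cloud(c);I=c["image"].astype(int);sat=I.max(2)-I.min(2)
    m=(c["range_z"]>0)&(P[...,2]>.055)&(P[...,2]<.08)&(abs(P[...,0]-.47)<.13)&(abs(P[...,1]-.06)<.17)&(sat<45)
    k,l,st,_=cv2.connectedComponentsWithStats(cv2.dilate(m.astype(np.uint8),np.ones((5,5))))
    q=P[m&(l==1+np.argmax(st[1:,4]))]; r=cv2.minAreaRect(q[:,:2].astype(np.float32)); print(n,len(q),r,np.median(q[:,2])); print(cv2.boxPoints(r))
save(c,"s5.png"); c=cam("top");save(c,"t5.png")
E
```

```text
top 509 ((0.4693926274776459, 0.06511885672807693), (0.07993736863136292, 0.13986721634864807), 25.014070510864258) 0.06973854140878834
[[ 0.40360206  0.11159259]
 [ 0.46274364 -0.01515565]
 [ 0.5351832   0.01864512]
 [ 0.47604162  0.14539337]]
side 1043 ((0.48410719633102417, 0.041464388370513916), (0.08195943385362625, 0.2046492099761963), 25.13498878479004) 0.07016936432187974
[[ 0.40354526  0.11669361]
 [ 0.4904705  -0.06857729]
 [ 0.56466913 -0.03376483]
 [ 0.4777439   0.15150607]]
```

View pics/t5.png

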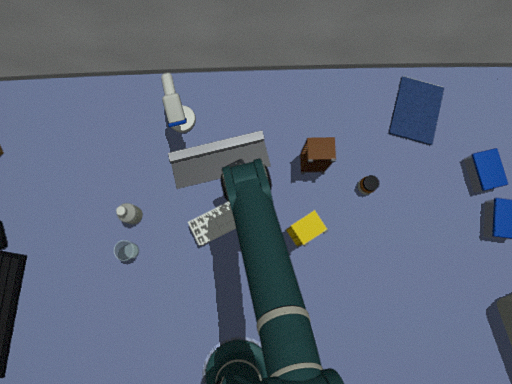

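The top view shows the rack lying near (215,220), partly hidden by the arm, with the side view giving centre (.484,.041) and yaw 25.1° (rail 12.2°). The bottle, beaker, jar and look-alikes haven't moved.

```bash
cat >> h.py <<'E'
RO=np.array([.712,.0545]);RX=np.array([.9775,.2109]);RY=np.array([-.2109,.9775])
def rw(x,y): return RO+x*RX+y*RY
E
python3 - <<'E'
from h import *
print(rw(-.305,.034)); go([*rw(-.305,.034),.22],RY); go([*rw(-.305,.034),.03],RY)
E
```

```text
[0.4066919 0.0234105]
lin cm [10.87 -7.78 -2.56] rot [-0.    -0.    -1.345]
lin cm [10.87 -7.78 -2.56] rot [-0.     0.     1.797]
lin cm [10.86 -7.77 16.44] rot [-0.    -0.    -1.345]
lin cm [10.86 -7.77 16.44] rot [-0.     0.     1.797]
```

Call:
servo_tool(
  claw=[1,1,1,1,1,1,1,1],
  linear=[
    [1,-0.7,-2.5],
    [2.7,-2,-2.5],
    [4.5,-3.2,-2.5],
    [6,-4.5,-2.5],
    [7.5,-5.5,-2.5],
    [9,-6.5,-2.5],
    [10,-7.2,-2.5],
    [10.9,-7.8,-2.5],
  ],
  rotation=[
    [0,0,-0.17],
    [0,0,-0.34],
    [0,0,-0.51],
    [0,0,-0.68],
    [0,0,-0.85],
    [0,0,-1.02],
    [0,0,-1.19],
    [0,0,-1.345],
  ],
)

```text
clock: 5.65
ee_pos: [0.406, 0.0239, 0.2195]
orientation: [0.342, -3.123, 0.0]
ft_force: [0.7, 0.3, 0.2]
gripper_width: 0.0786
finger_force: 0.0
```

```bash
python3 - <<'E'
from h import *
s=arm.read_state(); print(s["ee_pos"],s["qpos"],s["gripper_width"])
go([*rw(-.305,.034),.03],RY)
E
```

```text
[0.40597904 0.02385173 0.21949439] [ 0.76061168  0.17515724 -0.95981501  2.12680307  0.18032391  0.92167125
  1.48724272] 0.07860071216505808
lin cm [-0.06 -0.06 18.95] rot [-0.    -0.     0.006]
lin cm [-0.06 -0.06 18.95] rot [ 0.    -0.    -3.136]
```

Call:
servo_tool(
  claw=[1,1,1,1,1,1],
  linear=[
    [0.4,0,5],
    [0.4,0,10],
    [0.4,0,14],
    [0.4,0,17],
    [0.4,0,19],
    [0.4,0,19],
  ],
  rotation=[
    [0,0,0],
    [0,0,0],
    [0,0,0],
    [0,0,0],
    [0,0,0],
    [0,0,0],
  ],
)

```text
clock: 6.4
ee_pos: [0.4016, 0.0231, 0.0285]
orientation: [0.335, -3.121, -0.001]
ft_force: [-0.7, 0.1, -0.4]
gripper_width: 0.0919
finger_force: 0.0
```

```bash
python3 - <<'E'
from h import *
s=arm.read_state(); print(s["ee_pos"],s["qpos"],s["gripper_width"])
go([*rw(-.12,.034),.03],RY)
c=cam("side");I=c["image"];cv2.imwrite("pics/s6.png",cv2.resize(I[100:300,180:380],None,fx=3,fy=3,interpolation=2)[:,:,::-1])
E
```

```text
[0.4015529  0.02306513 0.02853556] [ 0.41610639  0.53770612 -0.64497407  2.27685378  0.66623047  0.52029716
  1.02727641] 0.09188204338472329
lin cm [-19.01  -0.1   -0.2 ] rot [ 0.001 -0.003  0.001]
lin cm [-19.01  -0.1   -0.2 ] rot [ 5.00e-03  1.00e-03 -3.14e+00]
```

View pics/s6.png

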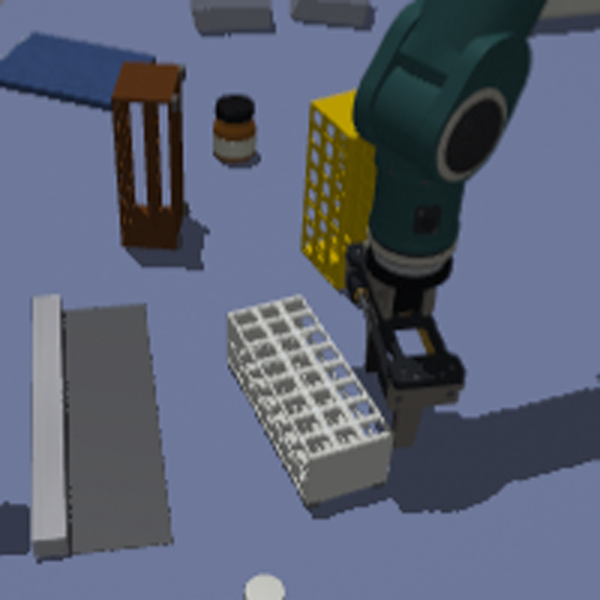

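The gripper is behind the near long side, at crop (400,400), and the rack is on its feet with the rail at left. I push along tool -x.

Call:
servo_tool(
  claw=[1,1,1,1,1,1,1,1],
  linear=[
    [-1.2,0,0],
    [-2.4,0,0],
    [-3.6,0,0],
    [-4.8,0,0],
    [-6,0,0],
    [-7.2,0,0],
    [-8.4,0,0],
    [-9.6,0,0],
  ],
  rotation=[
    [0,0,0],
    [0,0,0],
    [0,0,0],
    [0,0,0],
    [0,0,0],
    [0,0,0],
    [0,0,0],
    [0,0,0],
  ],
)

```text
clock: 7.45
ee_pos: [0.497, 0.0432, 0.0295]
orientation: [0.333, -3.123, 0.0]
ft_force: [-1.8, -1.1, 1.6]
gripper_width: 0.0923
finger_force: 1.1
```

Call:
servo_tool(
  claw=[1,1,1,1,1,1],
  linear=[
    [-1.2,0,0],
    [-2.4,0,0],
    [-3.6,0,0],
    [-4.8,0,0],
    [-6,0,0],
    [-6,0,0],
  ],
  rotation=[
    [0,0,0],
    [0,0,0],
    [0,0,0],
    [0,0,0],
    [0,0,0],
    [0,0,0],
  ],
)

```text
clock: 8.2
ee_pos: [0.5564, 0.0564, 0.0297]
orientation: [-0.334, 3.122, 0.001]
ft_force: [-0.0, 0.2, -0.5]
gripper_width: 0.0919
finger_force: 0.0
```

```bash
cat >> h.py <<'E'
def rack():
    s=arm.read_state(); e=np.array(s["ee_pos"]);d=e[:2]-RO; print("tcp rail",d@RX,d@RY,e[2],Ro.from_rotvec(s["orientation"]).as_matrix()[:2,1],s["ft_force"],s["clock"])
    for n in("side","top"):
        c=cam(n);P=cloud(c);I=c["image"].astype(int);sat=I.max(2)-I.min(2)
        q=P[...,:2]-RO; x=q@RX;y=q@RY
        m=(c["range_z"]>0)&(P[...,2]>.055)&(P[...,2]<.08)&(x>-.25)&(x<.03)&(abs(y)<.2)&(sat<45)
        k,l,st,_=cv2.connectedComponentsWithStats(cv2.dilate(m.astype(np.uint8),np.ones((5,5))))
        m&=l==1+np.argmax(st[1:,4])
        r=cv2.minAreaRect(np.c_[x[m],y[m]].astype(np.float32)); print(n,m.sum(),r); print(cv2.boxPoints(r).round(4).tolist())
        save(c,n+"_last.png")
E
python3 -c "from h import *;rack()"
```

```text
tcp rail -0.15173152870015474 0.03470504080411804 0.02966964193221748 [-0.21144833  0.97738905] [-0.03205169  0.2145802  -0.50124062] 8.2
side 944 ((-0.11067633330821991, 0.02601493149995804), (0.10187092423439026, 0.20459404587745667), 0.03341514989733696)
[[-0.16169999539852142, 0.1282999962568283], [-0.1615999937057495, -0.0763000026345253], [-0.059700001031160355, -0.0763000026345253], [-0.05979999899864197, 0.1282999962568283]]
top 171 ((-0.10077264159917831, -0.04208093509078026), (0.08116108924150467, 0.07255692780017853), 0.4852278232574463)
[[-0.14169999957084656, -0.006099999882280827], [-0.14100000262260437, -0.0786999985575676], [-0.05990000069141388, -0.07800000160932541], [-0.060499999672174454, -0.005499999970197678]]
```

The rack is square to the rail, with its far side 60 mm away and centre at y≈+26 mm. I push the rest and slow down near contact.

Call:
servo_tool(
  claw=[1,1,1,1,1,1,1,1],
  linear=[
    [-1,0,0],
    [-2,0,0],
    [-3,0,0],
    [-4,0,0],
    [-4.8,0,0],
    [-5.3,0,0],
    [-5.7,0,0],
    [-5.9,0,0],
  ],
  rotation=[
    [0,0,0],
    [0,0,0],
    [0,0,0],
    [0,0,0],
    [0,0,0],
    [0,0,0],
    [0,0,0],
    [0,0,0],
  ],
)

```text
clock: 9.3
ee_pos: [0.6127, 0.0685, 0.0295]
orientation: [0.334, -3.124, 0.0]
ft_force: [-1.7, -0.3, 1.4]
gripper_width: 0.0918
finger_force: 0.8
```

Call:
servo_tool(
  claw=[1,1],
  linear=[
    [-0.2,0,0],
    [-0.3,0,0],
  ],
  rotation=[
    [0,0,0],
    [0,0,0],
  ],
)

```text
clock: 9.55
ee_pos: [0.6156, 0.069, 0.0296]
orientation: [0.334, -3.124, 0.0]
ft_force: [-1.5, -0.3, 0.4]
gripper_width: 0.0919
finger_force: 0.8
```

```bash
python3 -c "from h import *;rack()"
```

```text
tcp rail -0.09120124895402246 0.034559317028755705 0.029574493385379926 [-0.21150637  0.97737662] [-1.52952528 -0.29997313  0.38888754] 9.55
side 963 ((-0.05019524693489075, 0.02557820826768875), (0.09986840933561325, 0.2034723311662674), 0.04094136506319046)
[[-0.10019999742507935, 0.12729999423027039], [-0.10010000318288803, -0.07620000094175339], [-0.00019999999494757503, -0.07609999924898148], [-0.0003000000142492354, 0.1273999959230423]]
top 156 ((-0.04214678704738617, -0.04737968370318413), (0.08094818145036697, 0.061602912843227386), 0.5230867266654968)
[[-0.08290000259876251, -0.016899999231100082], [-0.08229999989271164, -0.07850000262260437], [-0.00139999995008111, -0.07779999822378159], [-0.0020000000949949026, -0.016200000420212746]]
```

Almost there: I keep pushing in 2 mm steps until the force rises.

Call:
servo_tool(
  claw=[1,1,1],
  linear=[
    [-0.2,0,0],
    [-0.3,0,0],
    [-0.3,0,0],
  ],
  rotation=[
    [0,0,0],
    [0,0,0],
    [0,0,0],
  ],
)

```text
clock: 10.02
ee_pos: [0.6186, 0.0697, 0.0295]
orientation: [-0.334, 3.124, 0.0]
ft_force: [-0.7, -0.7, -0.7]
gripper_width: 0.0921
finger_force: 0.4
```

Call:
servo_tool(
  claw=[1,1,1],
  linear=[
    [-0.2,0,0],
    [-0.3,0,0],
    [-0.3,0,0],
  ],
  rotation=[
    [0,0,0],
    [0,0,0],
    [0,0,0],
  ],
)

```text
clock: 10.4
ee_pos: [0.6188, 0.0696, 0.0293]
orientation: [0.335, -3.118, 0.003]
ft_force: [-9.7, -3.4, 7.5]
gripper_width: 0.0916
finger_force: 5.0
```

Contact is firm (10 N, no more motion). I press a bit harder so both ends seat, then back off slowly.

Call:
servo_tool(
  claw=[1,1,1,1],
  linear=[
    [-0.15,0,0],
    [-0.3,0,0],
    [-0.3,0,0],
    [-0.3,0,0],
  ],
  rotation=[
    [0,0,0],
    [0,0,0],
    [0,0,0],
    [0,0,0],
  ],
)

```text
clock: 10.9
ee_pos: [0.6187, 0.0695, 0.0292]
orientation: [0.334, -3.112, 0.006]
ft_force: [-18.8, -6.0, 14.1]
gripper_width: 0.0921
finger_force: 10.0
```

Call:
servo_tool(
  claw=[1,1,1,1,1,1,1,1],
  linear=[
    [0.3,0,0],
    [0.6,0,0],
    [1.2,0,0],
    [3,0,0],
    [6,0,0],
    [9,0,0],
    [12,0,-3],
    [14,0,-6],
  ],
  rotation=[
    [0,0,0],
    [0,0,0],
    [0,0,0],
    [0,0,0],
    [0,0,0],
    [0,0,0],
    [0,0,0],
    [0,0,0],
  ],
)

```text
clock: 11.9
ee_pos: [0.4863, 0.0412, 0.09]
orientation: [0.335, -3.123, -0.0]
ft_force: [0.5, 0.0, 0.8]
gripper_width: 0.0923
finger_force: 0.0
```

```bash
python3 - <<'E'
from h import *
rack()
I=cv2.imread("pics/side_last.png"); J=cv2.imread("pics/top_last.png")
cv2.imwrite("pics/fin.png",np.hstack([cv2.resize(I[150:300,140:290],None,fx=2.6,fy=2.6,interpolation=2),cv2.resize(J[110:260,100:250],None,fx=2.6,fy=2.6,interpolation=2)]))
E
```

```text
tcp rail -0.223430759366337 0.03461880417808949 0.0900388812324141 [-0.21181628  0.9773095 ] [0.52743598 0.01556907 0.75133701] 11.9
side 1026 ((-0.03697800263762474, 0.02506779134273529), (0.08003174513578415, 0.20361296832561493), 0.10696008801460266)
[[-0.07720000296831131, 0.12680000066757202], [-0.07680000364780426, -0.07680000364780426], [0.0031999999191612005, -0.07670000195503235], [0.00279999990016222, 0.12690000236034393]]
top 771 ((-0.038959912955760956, 0.02170109748840332), (0.08305317908525467, 0.19958005845546722), 0.2714354991912842)
[[-0.08100000023841858, 0.12129999697208405], [-0.07999999821186066, -0.07829999923706055], [0.003000000026077032, -0.0778999999165535], [0.002099999925121665, 0.1216999962925911]]
```

View pics/fin.png

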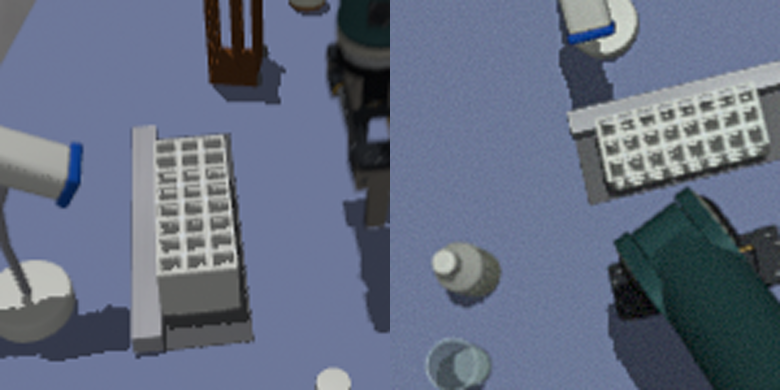

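The rack sits flush along the rail, at (155,135) to (155,270) in the left crop. It spans about y -78 to +125 mm, inside the rail's ends, and the arm is clear.

```bash
python3 -c "from station import arm;print(arm.job_done())"
```

```text
the job is handed in; nothing more can be done
None
```

The rack was pushed over onto its feet, holes up, then pushed squarely against the rail between its ends, and I handed the job in at about 12 s on the robot clock; no result came back.

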